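Lay the second bottle down in its clear twin pack and close the lid

ROBOT

A 7-joint arm with a two-finger parallel gripper is mounted at the origin on a cart in front of the work surface, level with it; the furniture and walls round the work are solid. World frame = base frame: x ahead of the robot, y to its left, z up, the work surface at z = 0. Lengths are in m, angles in rad, forces in N, time in s.
With the tool pointing down it reaches from about 0.4 to 0.85 m from the base axis. Payload 4.5 kg.
Tool frame: the origin (TCP) lies at the very end of the fingers, on their centre line; the grasp point (between the pads) lies 19 mm behind it (r.grip_depth is the z of the grasp point in the tool frame, in m); z points along the fingers, y is the line along which they close (so a half turn about z gives the same grasp; the last joint's range is limited). The gripper opens to 88 mm and grips with 3 to 60 N. Pads are 18 mm wide; open, the fingers measure 123 mm over their backs; the gripper's body (75 mm by 187 mm) begins 45 mm behind the grasp point.
Start: joints at [-1.081, 0.689, -0.195, 1.565, 0.157, 0.902, -0.215], TCP at [0.275, 0.561, 0.239] pointing down, gripper open.
Joint ranges: [-3.01, 3.01], [-0.46, 2.08], [-1.47, 1.51], [0.13, 2.56], [-1, 4.14], [0.04, 2.09], [-2.66, 2.66]. Speed limits (rad/s): [2.57, 2.57, 3.14, 3.14, 3.14, 3.14, 3.14].

INTERFACE

Orientations are given as a unit quaternion [x, y, z, w].
In Python, from plant import r, camrig gives the robot as it stands (r), with the cameras (camrig).
- The arm moves only by the shell command python3 steer.py 'ROWS' [FORCE]. ROWS is a JSON list of rows, 1 to 10 of them, each of 7 numbers: the opening from 0.0 (shut) to 1.0 (fully open), then dx, dy, dz in m, then a rotation vector rx, ry, rz in rad; each row is the pose to reach, as a shift and turn from the pose commanded when the command began, along the tool's axes at that moment; what a row does not reach only later rows make up. A row lasts 1/10 s, in which the tool goes at most 0.05 m and 0.15 rad, less where a joint would pass 70% of its speed; a pose out of reach is approached as far as the arm can. The fingers move at their own pace and stop on an object; FORCE is the grip in N (left out, the last holds). Time passes only in rows, so rows that do not move let the fingers close. It prints the time, the measured TCP pose, the force, the opening and the grip force at its end.
- r.get_state(): the state, without advancing time (a new reading comes with each control period).
- camrig.snapshot(name): name is "side" or "top" or "wrist"; returns the picture (384x512x3 uint8, red, green, blue); there is no depth.
- camrig.camera_params(name): a dict with "fx", "fy", "cx", "cy" (pixels), "rvec" (rotation vector, rad) and "tvec" (3), from world to camera coordinates, as OpenCV has them. Camera axes: x right, y down, z forward; pixel columns grow to the right and rows downward; lengths in m; the calibration is good to about 2 mm. A picture is of the moment at which its call begins: read the wrist's pose just before it. camera_params takes no time and is no camera call; for the wrist camera it gives the pose at the moment of the call.
- r.finish_job(): hands the job in; it is judged then, once.
The state is a dict: "clock": time; "q": joint angles; "qd": joint speeds; "joint_torque": joint torques, N m; "tool_pos": TCP position; "eef_rot": TCP orientation; "contact_force": force on the tool from outside, world axes, zero at the start; "moment": the same for the moment, N m; "opening": opening from 0.0 (shut) to 1.0 (fully open); "finger_force": force on a finger pad.
Only numpy, scipy, OpenCV 4.12 (cv2) and the standard library are available. Lean on these libraries where they do the work, as an engineer would, in place of code of your own. Each camera call takes 0.05 s, during which the arm holds its last target. There are 200 camera calls.

TASK

The clear hinged box is a pack for two filled white bottles: one lies in it already, the other was left standing in it and is too tall for the lid to close. Push the standing bottle over with the fingertips so that it lies flat in the box beside the other one, then push the lid over from behind and gently down until it is fully shut, and come clear. Only push: do not lift or carry either bottle or the box, leave the box about where it stands, and leave the other things on the table alone.

Things in the scene. Friction and masses are not known exactly. Their poses are not given: they have to be found in the camera images.
- pack: Clear thin plastic hinged box (clamshell), loose on the table, 142 x 145 mm, 68 mm high when shut. Origin: centre of its underside; +x to the hinge side (away from the robot, yaw within 0.3 rad), +y left, +z up. Rim of the tray 43 mm above the table. With both bottles it weighs about 0.17 kg: a push of about 1 N slides it.
- pack_floor (a point): Centre of the inner floor of the box (2.5 mm from its origin in x, 2 mm above the underside), axes as the box. The inside reaches 54 mm either way from here in x and 62 mm in y. Shut, the lid leaves 63 mm of height above this floor.
- pack_lid (a joint): Angle of the lid, rad: 0 fully shut, 1.57 upright, 1.95 leaning back to its stop; starts at 1.6 to 1.95. Stiff crease: the lid stays where it is left; under 0.5 N at the front edge moves it. Hinge line along the box's y, at box x = +71 mm, 40 mm above the table. Shut, the lid's flat outside is 67 mm above the table, from box x -42 to +48 mm, y -52 to +52 mm.
- lid_tab (a point): Middle of the front (free) edge of the lid, fixed to the lid: with the lid shut at box x = -52 mm, 43 mm above the table; with the lid upright about 0.16 m above the table over the hinge. Axes as the box when shut; they turn with the lid.
- bottle_standing: White filled bottle with a fixed ribbed cap, diameter 42 mm (cap 38, from 55 to 72 mm up), 72 mm high, about 60 g, standing in the front or the back half of the box near its -y wall (the robot's right), 32 to 40 mm from the box's middle in y. Pushed at the cap towards the box's +y it tips and lies along y in its own half. Origin: centre of its base; +z to the cap.
- standing_mid (a point): Middle of the axis of the standing bottle, 36 mm from its base; z along its axis to the cap.
- bottle_lying: The twin of the standing bottle (42 mm diameter, 72 mm long), lying in the other half of the box along its y, base to -y; top of it 44 mm above the table. It may roll a little in the box. Origin: centre of its base; +z along its axis to the cap.
- lying_mid (a point): Middle of the axis of the lying bottle, 36 mm from its base; z along its axis to the cap.
- spare_bottle: A third such bottle, standing on the table to the right of the box. Leave it alone. Origin: centre of its base.
- cup: White square cup upside down, 59 x 59 x 88 mm, loose on the table, to the left of the box. Leave it alone. Origin: centre of its underside.
- cup_stack: Small stack of clear portion cups, 31 mm diameter, 89 mm high, standing loose to the right behind the box. Leave it alone. Origin: centre of its underside.

How it is judged:
By the outcome, as a careful person would: the job done as asked, in the order asked, and still so for the second after the job is handed in, with the robot touching nothing.
It also fails if it takes over 48 s, if anything falls off the work surface, if the arm or the gripper's body presses on something with over 40 N, if the wrist force passes 120 N, or if a joint passes its speed limit or range.

## Working session

There is one attempt and no reset: what is moved stays moved. The work goes in short steps, Python scripts to look and compute and a shell command to move; the robot and the scene stay as the last step left them, time stands still between calls to the robot, and variables do not carry over. Pictures are saved under pics/ and viewed, at most 10 in all, crops included, and the job is handed in when it is done.

```bash
ls; mkdir -p pics
cat > h.py <<'E'
import numpy as np, cv2
from scipy.spatial.transform import Rotation as R
from plant import r, camrig
def cam(n):
    p=camrig.camera_params(n); K=np.array([[p['fx'],0,p['cx']],[0,p['fy'],p['cy']],[0,0,1]])
    return K,np.array(p['rvec'],float).ravel(),np.array(p['tvec'],float).ravel()
def ray(n,uv):
    K,rv,t=cam(n); M=R.from_rotvec(rv).as_matrix()
    return -M.T@t, M.T@np.linalg.inv(K)@np.array([uv[0],uv[1],1.])
def onz(n,uv,z):
    o,d=ray(n,uv); return o+d*(z-o[2])/d[2]
def tri(n1,uv1,n2,uv2):
    o1,d1=ray(n1,uv1);o2,d2=ray(n2,uv2)
    s=np.linalg.lstsq(np.c_[d1,-d2],o2-o1,rcond=None)[0]
    a,b=o1+s[0]*d1,o2+s[1]*d2; return (a+b)/2,np.linalg.norm(a-b)
def proj(n,P):
    K,rv,t=cam(n); return cv2.projectPoints(np.array(P,float).reshape(-1,1,3),rv,t,K,None)[0].reshape(-1,2)
def snap(n,f):
    im=camrig.snapshot(n); cv2.imwrite(f'pics/{f}.png',im[:,:,::-1]); return im
def tool(dw):
    return R.from_quat(r.get_state()['eef_rot']).inv().apply(dw)
E
python3 - <<'E'
from h import *
a=snap('top','top0');b=snap('side','side0')
cv2.imwrite('pics/s0.png',np.hstack([cv2.resize(x[:,:,::-1],(400,300)) for x in(a,b)]))
s=r.get_state();print(s['tool_pos'],s['eef_rot'],R.from_quat(s['eef_rot']).as_matrix().round(2),s['clock'],r.grip_depth)
for n in('top','side'):
    print(n,ray(n,(256,192)),proj(n,[[.6,0,0],[.7,0,0],[.6,.1,0]]).round())
E
```

```text
pics
plant.py
steer.py
[0.27489011 0.56069461 0.23798462] [ 2.25883653e-01  9.74153957e-01 -7.93266805e-04 -1.22272841e-04] [[-0.9   0.44 -0.  ]
 [ 0.44  0.9  -0.  ]
 [-0.   -0.   -1.  ]] 0.1 -0.0187
top (array([ 0.46589947, -0.17591934,  1.01016171]), array([ 0.07569111,  0.00874019, -0.99713106])) [[188. 167.]
 [189. 126.]
 [146. 166.]]
side (array([ 0.16714982, -1.20029264,  0.63376417]), array([ 0.29901155,  0.81924802, -0.48968403])) [[254. 170.]
 [283. 165.]
 [244. 157.]]
```

View pics/top0.png

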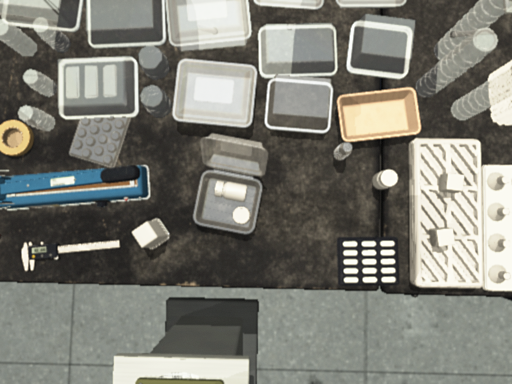

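View pics/side0.png

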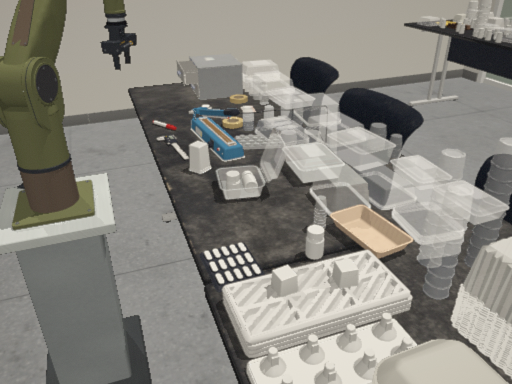

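The top view shows the box around (228,202) with its lid open behind it at (235,155). The lying bottle is in the back half at (231,189) and the standing one front right at (241,214). The cup is at (150,235), the spare bottle at (386,180) and the cup stack at (343,152). I'll enlarge both views to measure.

Run:
```python
import cv2,numpy as np
a=cv2.imread('pics/top0.png')[125:245,180:280];b=cv2.imread('pics/side0.png')[110:210,200:300]
A=cv2.resize(a,None,fx=5,fy=5,interpolation=cv2.INTER_CUBIC)[:600]
B=cv2.resize(b,None,fx=3,fy=3,interpolation=cv2.INTER_CUBIC)
B=np.vstack([B,np.zeros((300,300,3),np.uint8)])
im=np.hstack([A,B])
for k in range(0,100,10): cv2.putText(im,str(180+k),(k*5,8),0,.3,(0,255,255));cv2.putText(im,str(125+k),(0,k*5+4),0,.3,(0,255,255));cv2.putText(im,str(200+k),(500+k*3,8),0,.3,(0,255,255));cv2.putText(im,str(110+k),(500,k*3+4),0,.3,(0,255,255))
cv2.imwrite('pics/z0.png',im)
```

```text
(no output)
```

View pics/z0.png

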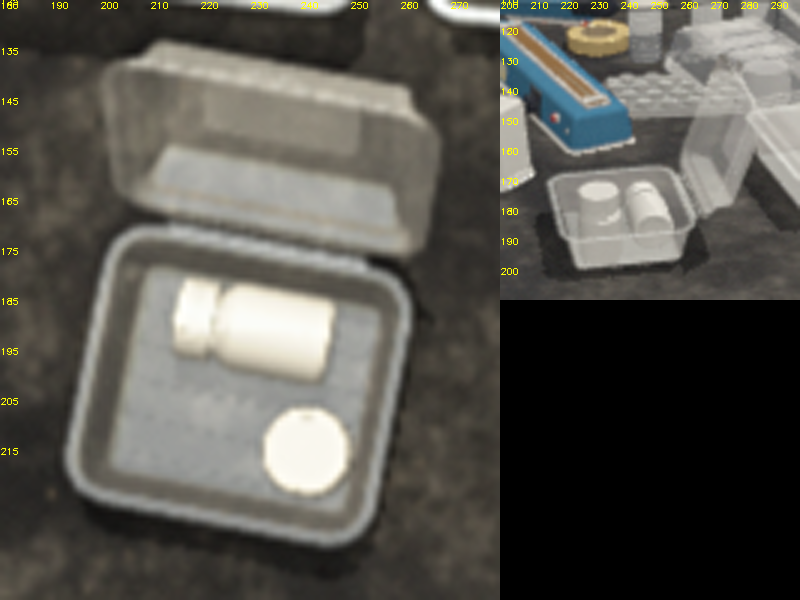

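```bash
cat > box.py <<'E'
from h import *
def px(p): return (180+p[0]/5-.4,125+p[1]/5-.4)
def L(a,b): return np.cross([*px(a),1],[*px(b),1])
def X(l,m): c=np.cross(l,m);return c[:2]/c[2]
f=L((100,507),(330,548));b=L((130,223),(385,265));l=L((105,255),(65,465));q=L((414,300),(380,515))
C=np.array([onz('top',X(*e),.043) for e in((f,l),(f,q),(b,q),(b,l))])
E
python3 - <<'E'
from box import *
print(C.round(4)); print([np.linalg.norm(C[i]-C[i-1]).round(4) for i in range(4)])
c=C.mean(0);fx=(C[2]+C[3]-C[0]-C[1])[:2];fy=(C[0]+C[3]-C[1]-C[2])[:2]
print(c,'yaws',np.arctan2(fx[1],fx[0]),np.arctan2(-fy[0],fy[1]))
yaw=np.arctan2(fx[1]-fy[0],fx[0]+fy[1]);B=R.from_euler('z',yaw)
print('yaw',yaw)
loc=lambda P:B.inv().apply(P-np.r_[c[:2],0])
cap=onz('top',px((307,450)),.074);print('cap',cap,loc(cap))
for p in((175,322),(330,340),(253,330)): print('ly',loc(onz('top',px(p),.03)))
t0=px((272,98))
o,d=ray('top',t0);o=loc(o);d=B.inv().apply(d)
for z in(.13,.14,.15,.155,.16,.165): 
    p=o+d*(z-o[2])/d[2];print(z,p,np.hypot(p[0]-.071,p[2]-.04),np.arctan2(p[2]-.04,-(p[0]-.071))+.0)
print(proj('side',B.apply(np.array([[-.07,.07,.043],[-.07,-.07,.043],[.07,-.07,.043],[.07,.07,.043]]))+np.r_[c[:2],0]))
print(onz('top',(386,180),.07),onz('top',(343,147),.089),onz('top',(150,232),.088))
print(proj('side',[cap]))
E
```

```text
[[ 0.4612 -0.0206  0.043 ]
 [ 0.4387 -0.1658  0.043 ]
 [ 0.5705 -0.1837  0.043 ]
 [ 0.5909 -0.041   0.043 ]]
[np.float64(0.1313), np.float64(0.147), np.float64(0.133), np.float64(0.1442)]
[ 0.51534112 -0.10278132  0.043     ] yaws -0.14521310848525085 -0.1478296723711964
yaw -0.1465846478523151
cap [ 0.48580407 -0.13547889  0.074     ] [-0.02444447 -0.0366611   0.074     ]
ly [0.02480289 0.03647622 0.03      ]
ly [ 0.02865303 -0.03647135  0.03      ]
ly [ 0.02723012 -0.00015962  0.03      ]
0.13 [0.11895122 0.0008057  0.13      ] 0.10197705471843717 2.0603316028744256
0.14 [ 1.17165413e-01 -1.07552228e-04  1.40000000e-01] 0.1101419326975194 2.0032994524132697
0.15 [ 0.1153796 -0.0010208  0.15     ] 0.11861513063906817 1.9542741091555649
0.155 [ 0.1144867  -0.00147743  0.155     ] 0.12294752129035615 1.9323215851072746
0.16 [ 0.11359379 -0.00193405  0.16      ] 0.12733511425990116 1.9118726001212103
0.165 [ 0.11270089 -0.00239068  0.165     ] 0.13177239548912256 1.8927932677537536
[[212.41256765 167.6715622 ]
 [218.4975042  189.48604789]
 [267.8464043  184.30444745]
 [257.50147624 163.30578559]]
[ 0.57073458 -0.45908015  0.07      ] [ 0.63994762 -0.35814471  0.089     ] [0.44311436 0.0618742  0.088     ]
[[232.49419027 172.54608283]]
```

The enlarged crop shows the tray rim corners, and they give 132 x 145 mm at yaw -0.147. The standing cap is at about (241,215), which is local (-24,-37) mm in the front half. The lying bottle is centred at local (27,0) in the back half, and the lid angle is about 1.92. These agree with the given sizes. Next I work out the approach.

```bash
cat >> h.py <<'E'
c0=np.array([.5153,-.1028,0]);YAW=-.147;BX=R.from_euler('z',YAW)
def W(x,y,z): return c0+BX.apply([x,y,z])   # rim-centre frame -> world; hinge at x=.0685, z=.04
def st():
    s=r.get_state();p=np.array(s['tool_pos']);return s,BX.inv().apply(p-c0)
def go(x,y,z):
    s,_=st();M=R.from_quat(s['eef_rot']);return M.inv().apply(W(x,y,z)-s['tool_pos'])
E
python3 - <<'E'
from h import *
s,p=st();print(p,W(-.024,-.1,.1))
print(go(-.024,-.1,.12))
M=R.from_quat(s['eef_rot']).as_matrix();a=np.arctan2(M[1,1],M[0,1]);print('rot about tool z',-(YAW+np.pi/2-a))
E
```

```text
[-0.33499987  0.62112567  0.23798462] [ 0.47691173 -0.19820619  0.1       ]
[-0.51537725 -0.59235971  0.11899492]
rot about tool z -0.30870032231880695
```

```bash
python3 steer.py '[[0,-0.03,-0.035,0,0,0,-0.03],[0,-0.06,-0.07,0,0,0,-0.06],[0,-0.09,-0.105,0,0,0,-0.1],[0,-0.12,-0.14,0,0,0,-0.15],[0,-0.15,-0.175,0,0,0,-0.2],[0,-0.18,-0.21,0,0,0,-0.25],[0,-0.21,-0.245,0,0,0,-0.309],[0,-0.24,-0.28,0,0,0,-0.309],[0,-0.27,-0.315,0,0,0,-0.309],[0,-0.3,-0.35,0,0,0,-0.309]]' 5; python3 -c "
from h import *
print(st()[1],go(-.024,-.1,.12))"
```

```text
clock: 1.1
tool_pos: [0.3905, 0.113, 0.2386]
eef_rot: [0.073, 0.997, -0.0, -0.0]
contact_force: [1.0, 0.8, 0.9]
opening: 0.113
finger_force: 0.0
[-0.15507588  0.19523903  0.23864101] [-0.13094487 -0.29529836  0.11863802]
```

```bash
python3 steer.py '[[0,-0.018,-0.042,0,0,0,0],[0,-0.036,-0.084,0,0,0,0],[0,-0.055,-0.126,0,0,0,0],[0,-0.074,-0.168,0.01,0,0,0],[0,-0.093,-0.21,0.03,0,0,0],[0,-0.112,-0.252,0.06,0,0,0],[0,-0.12,-0.27,0.08,0,0,0],[0,-0.12,-0.27,0.08,0,0,0],[0,-0.12,-0.27,0.08,0,0,0]]'
python3 - <<'E'
from h import *
s,p=st();print(p,go(-.024,-.1,.06),s['contact_force'])
snap('wrist','w1');a=snap('top','t1')
cv2.imwrite('pics/m1.png',np.hstack([cv2.imread('pics/w1.png')[:,:400],cv2.resize(a[125:245,180:280,::-1],(320,384))]))
E
```

```text
clock: 2.0
tool_pos: [0.4691, -0.1693, 0.1582]
eef_rot: [0.074, 0.997, 0.001, -0.001]
contact_force: [-0.3, -0.7, 0.4]
opening: 0.006
finger_force: 0.0
[-0.03593571 -0.07258662  0.15823348] [-0.01210703 -0.02749816  0.09818881] [-0.2912566  -0.66953848  0.41936403]
```

View pics/m1.png

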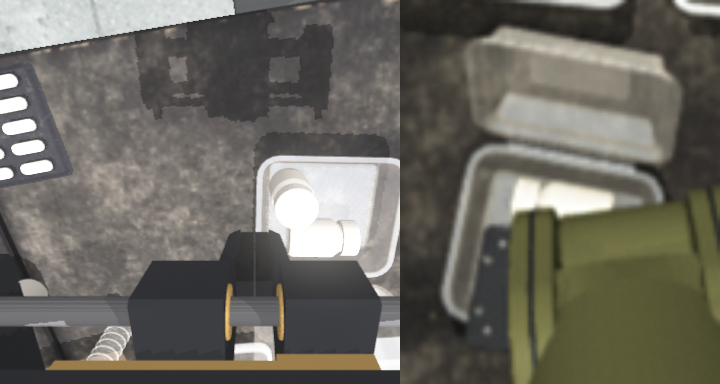

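The wrist view shows the standing cap at about (295,206) and the lying bottle at about (320,238), with the fingertips closed at (255,235). I'll check the cap position with this view.

```bash
python3 - <<'E'
from h import *
p=onz('wrist',(295,206),.074);print(BX.inv().apply(p-c0))
o,_=ray('wrist',(0,0));print(BX.inv().apply(o-c0))
E
python3 steer.py '[[0,-0.012,-0.03,0.02,0,0,0],[0,-0.012,-0.03,0.06,0,0,0],[0,-0.012,-0.03,0.097,0,0,0],[0,-0.012,-0.03,0.097,0,0,0],[0,-0.012,-0.03,0.097,0,0,0]]'; python3 -c "
from h import *
print(st()[1])"
```

```text
[-0.0254423  -0.03603803  0.074     ]
[-0.11623632 -0.07192872  0.30578327]
clock: 2.6
tool_pos: [0.4776, -0.1998, 0.0627]
eef_rot: [0.072, 0.997, 0.0, 0.0]
contact_force: [-0.3, 0.0, -0.0]
opening: 0.006
finger_force: 0.0
[-0.02312633 -0.10150319  0.06269677]
```

```bash
python3 steer.py '[[0,0.002,0.012,0.002,0,0,0],[0,0.002,0.022,0.002,0,0,0],[0,0.002,0.026,0.002,0,0,0],[0,0.002,0.03,0.002,0,0,0],[0,0.002,0.034,0.002,0,0,0],[0,0.002,0.038,0.002,0,0,0],[0,0.002,0.042,0.002,0,0,0],[0,0.002,0.046,0.002,0,0,0]]'
python3 - <<'E'
from h import *
s,p=st();print(p,s['contact_force'])
a=snap('wrist','w2');b=snap('side','s2')
cv2.imwrite('pics/m2.png',np.hstack([a[100:300,200:400,::-1].repeat(2,0).repeat(2,1),cv2.resize(b[140:220,190:270,::-1],(400,400),interpolation=cv2.INTER_CUBIC)]))
E
```

```text
clock: 3.4
tool_pos: [0.4819, -0.1552, 0.0596]
eef_rot: [0.073, 0.997, 0.0, -0.0]
contact_force: [-0.4, 0.9, 0.1]
opening: 0.007
finger_force: 0.2
[-0.02538072 -0.05674167  0.05964478] [-0.38967009  0.89568938  0.12188167]
```

View pics/m2.png

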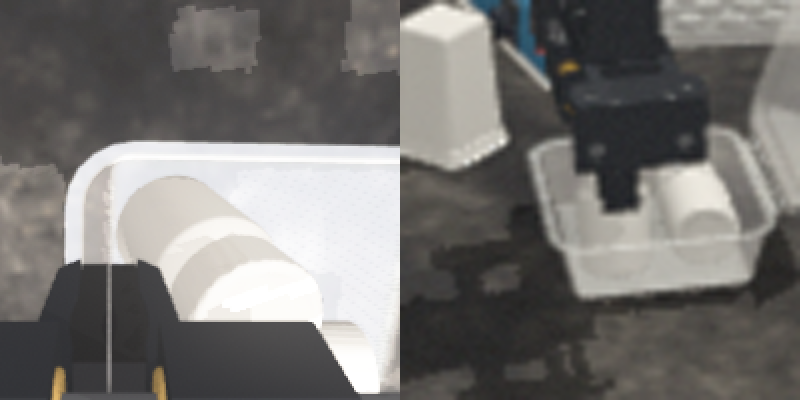

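The wrist view shows the cap and body seen obliquely, so the bottle is starting to tilt, and the box hasn't moved noticeably. I'll keep pushing.

```bash
python3 steer.py '[[0,0,0.004,0,0,0,0],[0,0,0.008,0,0,0,0],[0,0,0.012,0,0,0,0],[0,0,0.016,0,0,0,0],[0,0,0.02,0,0,0,0],[0,0,0.024,0,0,0,0],[0,0,0.028,0,0,0,0],[0,0,0.032,0,0,0,0],[0,0,0.032,0,0,0,0],[0,0,0.032,0,0,0,0]]'; python3 steer.py '[[0,0,0,-0.03,0,0,0],[0,0,-0.02,-0.06,0,0,0],[0,0.02,-0.06,-0.1,0,0,0],[0,0.04,-0.1,-0.1,0,0,0],[0,0.04,-0.14,-0.1,0,0,0],[0,0.04,-0.14,-0.1,0,0,0]]'
python3 - <<'E'
from h import *
s,p=st();print(p,s['contact_force'])
a=snap('wrist','w3');b=snap('side','s3');t=snap('top','t3')
cv2.imwrite('pics/m3.png',np.hstack([cv2.resize(a[:,:,::-1],(400,300)),cv2.resize(b[140:220,190:297,::-1],(400,300),interpolation=cv2.INTER_CUBIC)]))
E
```

```text
clock: 4.5
tool_pos: [0.4865, -0.1237, 0.0597]
eef_rot: [0.073, 0.997, -0.0, -0.0]
contact_force: [-0.1, 0.6, 0.1]
opening: 0.002
finger_force: 0.0
clock: 5.1
tool_pos: [0.4232, -0.2641, 0.1599]
eef_rot: [0.079, 0.997, -0.002, -0.001]
contact_force: [0.4, -0.4, -0.0]
opening: 0.0
finger_force: 0.0
[-0.06747775 -0.17300461  0.15993022] [ 0.4284223  -0.37909123 -0.0119597 ]
```

View pics/m3.png

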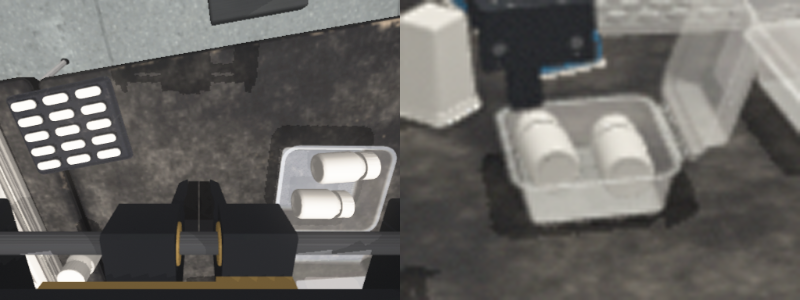

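The standing bottle has fallen into the front half, at wrist (312-382,167) beside the other at (292-355,205). I'll check that it lies flat and measure box drift, using a larger wrist crop and mask-based measurements.

Run:
```python
from h import *
for n,ps in (('wrist',[(399,215),(489,211),(374,262),(454,264)]),):
    for p in ps: print(p,[BX.inv().apply(onz(n,p,z)-c0).round(3)[:2] for z in(.023,.044)])
a=cv2.imread('pics/w3.png')[170:330,340:512];t=cv2.imread('pics/t3.png')[165:245,185:271]
im=np.hstack([cv2.resize(x,(400,372),interpolation=cv2.INTER_CUBIC) for x in(a,t)])
cv2.imwrite('pics/m4.png',im)
```

```text
(399, 215) [array([-0.025, -0.011]), array([-0.034, -0.022])]
(489, 211) [array([-0.03 ,  0.084]), array([-0.038,  0.066])]
(374, 262) [array([ 0.032, -0.03 ]), array([ 0.019, -0.04 ])]
(454, 264) [array([0.035, 0.061]), array([0.021, 0.044])]
```

View pics/m4.png

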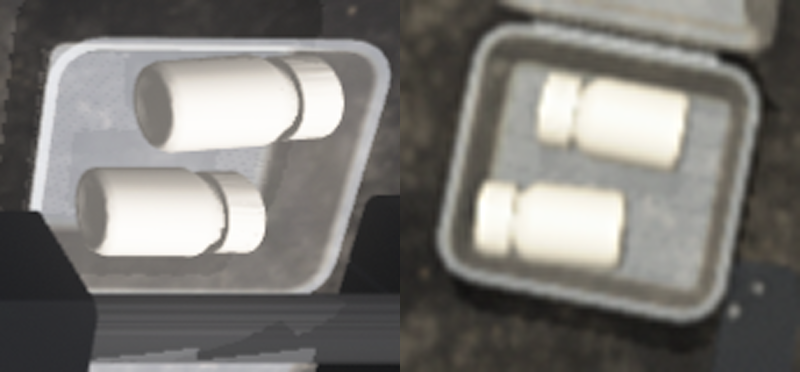

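The crop shows both bottles full length, about 150 px in the enlarged top view. The front one's cap, at crop (475,218), is close to the left wall, so I'll measure whether it rides up on the wall.

Run:
```python
from h import *
t=cv2.imread('pics/t3.png').astype(int)
w=((t.min(2)>150)).astype(np.uint8); w[:170]=0;w[235:]=0;w[:,:190]=0;w[:,270:]=0
n,lab,stt,cen=cv2.connectedComponentsWithStats(w)
for i in range(1,n):
    if stt[i,4]<100: continue
    ys,xs=np.where(lab==i); (cx,cy),(a,b),ang=cv2.minAreaRect(np.c_[xs,ys].astype(np.float32))
    P=cv2.boxPoints(((cx,cy),(a+1,b+1),ang)); print(stt[i],(a,b,ang))
    for z in(.023,.035): print(z,[BX.inv().apply(onz('top',p,z)-c0).round(4)[:2].tolist() for p in P])
g0=cv2.cvtColor(cv2.imread('pics/top0.png'),6)[170:240,188:215];g1=cv2.cvtColor(cv2.imread('pics/t3.png'),6)[170:240,188:215]
m=cv2.matchTemplate(cv2.cvtColor(cv2.imread('pics/t3.png'),6)[160:222,184:212],cv2.cvtColor(cv2.imread('pics/top0.png'),6)[164:218,188:200],5)
print(np.round(m[1:8,1:8],3), cv2.minMaxLoc(m))
```

```text
[194 170  59  51 163] (33.1273193359375, 70.79789733886719, 54.27260208129883)
0.023 [[0.0003, 0.1277], [0.1216, 0.0096], [0.0644, -0.0482], [-0.0559, 0.0698]]
0.035 [[-0.0002, 0.1252], [0.1196, 0.0085], [0.0632, -0.0485], [-0.0557, 0.068]]
[ 201  180   46   42 1232] (40.20380783081055, 41.18438720703125, 11.309932708740234)
0.023 [[-0.0483, 0.0617], [0.051, 0.0598], [0.0481, -0.0375], [-0.051, -0.035]]
0.035 [[-0.0482, 0.06], [0.0499, 0.0581], [0.0471, -0.038], [-0.0508, -0.0355]]
[233 189  22  38 417] (17.348297119140625, 37.82356643676758, 9.865806579589844)
0.023 [[-0.049, -0.0135], [0.0422, -0.0134], [0.0421, -0.0567], [-0.0491, -0.0565]]
0.035 [[-0.0489, -0.0143], [0.0413, -0.0142], [0.0411, -0.057], [-0.049, -0.0568]]
[[-0.044  0.162  0.538  0.894  0.931  0.588  0.171]
 [-0.007  0.233  0.632  0.947  0.895  0.502  0.108]
 [ 0.031  0.308  0.719  0.984  0.847  0.418  0.054]
 [ 0.071  0.382  0.793  0.998  0.786  0.337  0.009]
 [ 0.111  0.45   0.846  0.985  0.713  0.262 -0.029]
 [ 0.15   0.509  0.879  0.949  0.634  0.197 -0.056]
 [ 0.189  0.559  0.893  0.896  0.556  0.146 -0.07 ]] (-0.14660511910915375, 0.9982114434242249, (0, 0), (4, 4))
```

The box has not drifted (template peak at zero shift). The bottle's cap end is at y = 61 mm and its base at about -12 mm, so 73 mm long: flat and inside the tray. Next I go over and behind the lid.

```bash
python3 steer.py '[[0,0,0,-0.035,0,0,0],[0,-0.02,0,-0.065,0,0,0],[0,-0.06,0.02,-0.07,0,0,0],[0,-0.1,0.04,-0.07,0,0,0],[0,-0.14,0.065,-0.07,0,0,0],[0,-0.18,0.09,-0.07,0,0,0],[0,-0.215,0.12,-0.07,0,0,0],[0,-0.235,0.15,-0.07,0,0,0],[0,-0.24,0.173,-0.07,0,0,0],[0,-0.24,0.173,-0.07,0,0,0]]'
python3 - <<'E'
from h import *
s,p=st();print(p,go(.165,0,.125),s['contact_force'])
a=snap('wrist','w5');b=snap('side','s5')
cv2.imwrite('pics/m5.png',np.hstack([cv2.resize(a[:,:,::-1],(400,300)),cv2.resize(b[90:210,190:350,::-1],(400,300),interpolation=cv2.INTER_CUBIC)]))
E
```

```text
clock: 6.25
tool_pos: [0.6906, -0.111, 0.2289]
eef_rot: [0.068, 0.998, 0.003, -0.0]
contact_force: [-0.5, 0.2, 1.2]
opening: 0.006
finger_force: 0.0
[0.17465396 0.01756776 0.22889076] [ 0.0097484  -0.01805634  0.10379813] [-0.46839227  0.21062511  1.21904268]
```

View pics/m5.png

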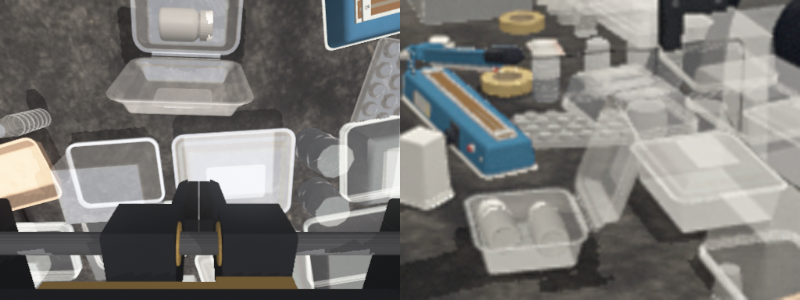

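The lid is open and centred below the tool, at wrist (180,85), with low trays behind it. I'm lowering behind it and computing the arc.

```bash
python3 steer.py '[[0,0.003,-0.018,0.035,0,0,0],[0,0.003,-0.018,0.07,0,0,0],[0,0.003,-0.018,0.1,0,0,0],[0,0.003,-0.018,0.1,0,0,0],[0,0.003,-0.018,0.1,0,0,0]]'
python3 - <<'E'
from h import *
s,p=st();print(p,s['contact_force'])
for th in np.arange(1.92,-.01,-.12):
    a=.097;u=np.array([-np.cos(th),np.sin(th)]);n=np.array([np.sin(th),np.cos(th)])
    Q=np.array([.0685,.04])+a*u+.027*n; E=np.array([.0685,.04])+.113*u+.027*n
    x=max(Q[0],E[0] if th>1.57 else -1)+.009
    print(round(th,2),'local',x.round(3),Q[1].round(3))
E
```

```text
clock: 6.85
tool_pos: [0.6833, -0.1387, 0.1301]
eef_rot: [0.074, 0.997, -0.0, -0.0]
contact_force: [1.1, 0.2, 0.3]
opening: 0.006
finger_force: 0.0
[ 0.17143488 -0.01092515  0.13010982] [1.11726782 0.24628853 0.3133161 ]
1.92 local 0.142 0.122
1.8 local 0.129 0.128
1.68 local 0.117 0.133
1.56 local 0.103 0.137
1.44 local 0.092 0.14
1.32 local 0.08 0.141
1.2 local 0.068 0.14
1.08 local 0.056 0.138
0.96 local 0.044 0.135
0.84 local 0.033 0.13
0.72 local 0.022 0.124
0.6 local 0.013 0.117
0.48 local 0.004 0.109
0.36 local -0.004 0.099
0.24 local -0.01 0.089
0.12 local -0.016 0.078
-0.0 local -0.02 0.067
```

```bash
python3 steer.py '[[0,0.016,0.01,0.002,0,0,0],[0,0.029,0.01,0.004,0,0,0],[0,0.036,0.01,0.003,0,0,0],[0,0.042,0.01,0.001,0,0,0],[0,0.048,0.01,-0.002,0,0,0],[0,0.054,0.01,-0.004,0,0,0],[0,0.061,0.01,-0.006,0,0,0],[0,0.068,0.01,-0.008,0,0,0],[0,0.074,0.01,-0.009,0,0,0],[0,0.079,0.01,-0.010,0,0,0]]'
python3 - <<'E'
from h import *
s,p=st();print(p,s['contact_force'])
b=snap('side','s6');t=snap('top','t6');a=snap('wrist','w6')
cv2.imwrite('pics/m6.png',np.hstack([cv2.resize(b[90:210,190:350,::-1],(400,300),interpolation=cv2.INTER_CUBIC),cv2.resize(a[:,:,::-1],(400,300))]))
E
```

```text
clock: 7.85
tool_pos: [0.6063, -0.1162, 0.1397]
eef_rot: [0.073, 0.997, 0.0, -0.0]
contact_force: [-0.4, -0.3, 0.6]
opening: 0.001
finger_force: 0.1
[9.19695202e-02 1.15477582e-04 1.39743676e-01] [-0.40015061 -0.30995316  0.55347894]
```

View pics/m6.png

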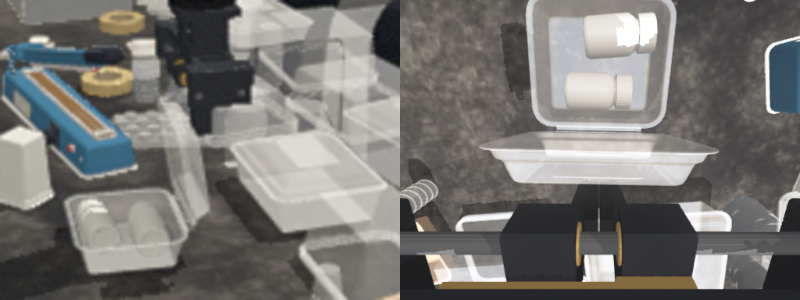

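The lid is now about upright, at side crop (185,160), with the box in place and the tip behind it. I'll continue the arc.

```bash
python3 steer.py '[[0,0.006,0,0,0,0,0],[0,0.012,0,-0.001,0,0,0],[0,0.018,0,-0.001,0,0,0],[0,0.024,0,0,0,0,0],[0,0.030,0,0.001,0,0,0],[0,0.036,0,0.002,0,0,0],[0,0.042,0,0.003,0,0,0],[0,0.048,0,0.005,0,0,0],[0,0.054,0,0.008,0,0,0],[0,0.059,0,0.010,0,0,0]]'; python3 steer.py '[[0,0.006,0,0.003,0,0,0],[0,0.011,0,0.006,0,0,0],[0,0.016,0,0.009,0,0,0],[0,0.020,0,0.013,0,0,0],[0,0.025,0,0.017,0,0,0],[0,0.029,0,0.021,0,0,0],[0,0.033,0,0.026,0,0,0],[0,0.037,0,0.031,0,0,0],[0,0.040,0,0.036,0,0,0],[0,0.043,0,0.041,0,0,0]]';python3 - <<'E'
from h import *
s,p=st();print(p,s['contact_force'])
b=snap('side','s7');a=snap('wrist','w7')
cv2.imwrite('pics/m7.png',np.hstack([cv2.resize(b[110:220,190:337,::-1],(400,300),interpolation=cv2.INTER_CUBIC),cv2.resize(a[:,:,::-1],(400,300))]))
E
```

```text
clock: 9.0
tool_pos: [0.5479, -0.1075, 0.1294]
eef_rot: [0.073, 0.997, 0.0, -0.0]
contact_force: [-0.3, -0.5, -0.1]
opening: 0.004
finger_force: 0.1
clock: 10.0
tool_pos: [0.5058, -0.1012, 0.0882]
eef_rot: [0.073, 0.997, 0.0, -0.0]
contact_force: [0.5, -0.0, -0.0]
opening: 0.004
finger_force: 0.1
[-0.00965536  0.00014893  0.08824528] [ 0.47740065 -0.01430074 -0.02478229]
```

View pics/m7.png

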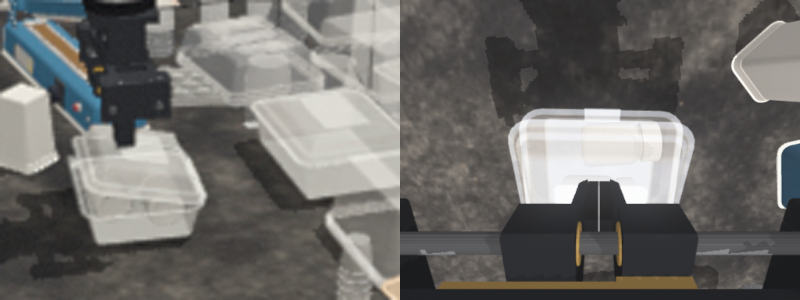

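The lid is nearly shut, about 0.25 rad at side crop (140,165), with the box unmoved. Pictures are used up, so I'll finish by force and numeric measurement.

```bash
python3 steer.py '[[0,0.002,0,0.003,0,0,0],[0,0.004,0,0.006,0,0,0],[0,0.006,0,0.009,0,0,0],[0,0.007,0,0.012,0,0,0],[0,0.008,0,0.015,0,0,0],[0,0.009,0,0.018,0,0,0],[0,0.01,0,0.02,0,0,0],[0,0.01,0,0.021,0,0,0],[0,0.01,0,0.021,0,0,0]]'; python3 -c "
from h import *
print(st()[1],st()[0]['contact_force'])"; python3 steer.py '[[0,0,0,0.0005,0,0,0],[0,0,0,0.001,0,0,0],[0,0,0,0.0015,0,0,0],[0,0,0,0.002,0,0,0],[0,0,0,0.002,0,0,0]]'; python3 -c "
from h import *
print(st()[1],st()[0]['contact_force'])"
```

```text
clock: 11.0
tool_pos: [0.496, -0.0998, 0.0676]
eef_rot: [0.073, 0.997, 0.0, -0.0]
contact_force: [-0.2, 0.9, -0.7]
opening: 0.006
finger_force: 0.0
[-0.01948472  0.00011219  0.06759953] [-0.18659357  0.935321   -0.70919233]
clock: 11.5
tool_pos: [0.4961, -0.0998, 0.0667]
eef_rot: [0.073, 0.997, -0.0, 0.0]
contact_force: [-3.0, 0.2, 11.7]
opening: 0.003
finger_force: 5.8
[-0.01942839  0.00010779  0.06671351] [-2.97950717  0.19273646 11.71180186]
```

Firm resistance at z = 66.7 mm means the lid is shut (given as 67 mm). Coming clear straight up, then checking.

```bash
python3 steer.py '[[0,0,0,-0.004,0,0,0],[0,0,0,-0.015,0,0,0],[0,0,0,-0.05,0,0,0],[0,0,0,-0.1,0,0,0],[0,0,0.03,-0.14,0,0,0],[0,0.03,0.07,-0.15,0,0,0],[0,0.03,0.11,-0.15,0,0,0],[0,0.03,0.15,-0.15,0,0,0],[0,0.03,0.19,-0.15,0,0,0],[0,0.03,0.22,-0.15,0,0,0]]'; python3 steer.py '[[0,0,0.03,-0.03,0,0,0],[0,0,0.06,-0.03,0,0,0],[0,0,0.06,-0.03,0,0,0]]'
python3 - <<'E'
from h import *
print(st()[1],st()[0]['contact_force'])
t=snap('top','t8');b=snap('side','s8')
g=cv2.cvtColor(t,7);g0=cv2.cvtColor(cv2.imread('pics/top0.png'),6)
# outline of box: median row/col brightness profiles
m=cv2.matchTemplate(g[180:240,182:212],g0[185:225,190:200],5);print('left edge shift',cv2.minMaxLoc(m)[1:],'zero=(8,5)')
m=cv2.matchTemplate(g[212:250,190:260],g0[222:238,200:250],5);print('front edge',cv2.minMaxLoc(m)[1:],'zero=(10,10)')
for (nm,u0,u1,v0,v1) in(('spare',370,405,165,195),('cup',130,170,215,255),('stack',330,358,138,165)):
    m=cv2.matchTemplate(g[v0-6:v1+6,u0-6:u1+6],g0[v0:v1,u0:u1],5);print(nm,cv2.minMaxLoc(m)[1:])
# bright lid-edge lines in side: expected shut tab & lid flat corners
print('side expect flat corners',proj('side',[W(-.0445,.052,.067),W(-.0445,-.052,.067),W(.0455,-.052,.067),W(.0455,.052,.067)]).round(1).tolist())
print('tab shut/0.1',proj('side',[W(-.0545,-.0,.043),W(-.0545,0,.055)]).round(1).tolist())
G=cv2.cvtColor(b,7)
print('columns of side view, rows 155-205:')
for u in(225,235,245): print(u,G[155:205,u].tolist())
E
```

```text
clock: 12.5
tool_pos: [0.4987, 0.1252, 0.2166]
eef_rot: [0.072, 0.997, 0.001, 0.0]
contact_force: [0.3, 0.4, 0.9]
opening: 0.006
finger_force: 0.0
clock: 12.8
tool_pos: [0.5076, 0.1873, 0.2473]
eef_rot: [0.07, 0.998, 0.003, 0.001]
contact_force: [-0.9, -0.0, -0.7]
opening: 0.005
finger_force: 0.0
[-0.05007111  0.28584833  0.24733866] [-0.94576323 -0.02713312 -0.73710435]
left edge shift (0.9506500363349915, (13, 4), (8, 5)) zero=(8,5)
front edge (0.8949961066246033, (4, 22), (9, 10)) zero=(10,10)
spare (0.999650776386261, (0, 0), (6, 6))
cup (0.9977635741233826, (12, 12), (6, 6))
stack (0.9979439377784729, (12, 12), (6, 6))
side expect flat corners [[221.2, 162.2], [226.3, 177.9], [258.0, 174.7], [250.8, 159.4]]
tab shut/0.1 [[220.6, 177.5], [220.4, 173.9]]
columns of side view, rows 155-205:
225 [88, 87, 85, 88, 104, 158, 159, 130, 186, 187, 183, 186, 202, 204, 193, 200, 200, 203, 201, 192, 187, 183, 179, 174, 170, 166, 168, 170, 174, 184, 201, 186, 181, 195, 202, 190, 180, 180, 181, 180, 179, 172, 157, 133, 75, 49, 50, 53, 65, 81]
235 [90, 91, 106, 160, 179, 102, 115, 187, 193, 210, 213, 222, 226, 216, 216, 216, 218, 219, 218, 209, 194, 193, 192, 185, 183, 187, 191, 188, 192, 206, 204, 195, 199, 210, 197, 180, 180, 180, 180, 180, 181, 181, 181, 157, 67, 42, 53, 65, 87, 92]
245 [86, 108, 98, 80, 81, 116, 186, 191, 203, 210, 220, 225, 216, 217, 217, 218, 223, 222, 216, 207, 201, 200, 193, 187, 182, 182, 181, 182, 201, 201, 193, 197, 207, 193, 171, 167, 177, 180, 182, 181, 182, 181, 158, 65, 44, 44, 56, 84, 83, 83]
```

Spare bottle, cup, stack and box are unmoved. The side view shows two rim lines, so I'll check that their gap stays constant from front to back, meaning the lid is shut.

Run:
```python
from h import *
from scipy.signal import find_peaks
G={k:cv2.cvtColor(cv2.imread(f'pics/{k}.png'),6).astype(float) for k in('s3','s7','s8')}
for u in range(222,266,4):
    out=[]
    for k in G:
        c=G[k][165:204,u-1:u+2].mean(1);p,_=find_peaks(c,prominence=6);out.append((p+165).tolist())
    y=proj('side',[W((x:=-.066+(u-218.5)/49*.132),-.072,.043),W(x,-.072,.047)])[:,1].round(1)
    print(u,*out,'tray rim exp',y)
t=cv2.cvtColor(cv2.imread('pics/t8.png'),6).astype(float)
# top view: lid outline front edge along local y=0, rows per x
for y in(-.03,0,.03):
    xs=np.arange(-.085,-.03,.003);uv=proj('top',[W(x,y,.045) for x in xs]).astype(np.float32)
    print(y,[(round(x*1e3),int(v)) for x,v in zip(xs,cv2.remap(t.astype(np.float32),uv[:,:1],uv[:,1:],1).ravel())])
```

```text
222 [172, 188] [168, 173, 188] [168, 178, 188] tray rim exp [189.3 188.1]
226 [170, 174, 190] [168, 177, 180, 190] [168, 172, 185, 189] tray rim exp [188.9 187.7]
230 [171, 174, 189, 197] [167, 177, 181, 189, 197] [167, 185, 188, 197] tray rim exp [188.5 187.3]
234 [167, 179, 189, 197] [167, 178, 181, 189] [167, 185, 188] tray rim exp [188.1 186.9]
238 [167, 172, 180, 189] [167, 182, 189] [167, 184, 188] tray rim exp [187.7 186.5]
242 [166, 173, 188, 196] [166, 179, 182, 188] [166, 184, 187] tray rim exp [187.3 186.1]
246 [166, 171, 175, 188, 195] [166, 179, 182, 188, 195] [171, 183, 187, 193, 195] tray rim exp [186.9 185.7]
250 [166, 178, 188, 195] [166, 168, 180, 183, 188, 195] [173, 183, 187, 195] tray rim exp [186.5 185.3]
254 [166, 180, 187, 195] [166, 180, 183, 187, 195] [166, 183, 186, 193, 195] tray rim exp [186.1 184.9]
258 [169, 187, 194] [169, 180, 184, 187, 194] [169, 182, 186, 194] tray rim exp [185.7 184.5]
262 [178, 186] [177] [177, 185] tray rim exp [185.3 184.1]
-0.03 [(-85, 55), (-82, 50), (-79, 38), (-76, 29), (-73, 27), (-70, 27), (-67, 67), (-64, 178), (-61, 211), (-58, 171), (-55, 177), (-52, 157), (-49, 169), (-46, 201), (-43, 216), (-40, 219), (-37, 219), (-34, 219), (-31, 218)]
0 [(-85, 30), (-82, 29), (-79, 30), (-76, 45), (-73, 109), (-70, 155), (-67, 168), (-64, 205), (-61, 217), (-58, 182), (-55, 174), (-52, 160), (-49, 151), (-46, 182), (-43, 212), (-40, 221), (-37, 222), (-34, 224), (-31, 227)]
0.03 [(-85, 61), (-82, 58), (-79, 51), (-76, 36), (-73, 33), (-70, 30), (-67, 39), (-64, 130), (-61, 214), (-58, 186), (-55, 173), (-52, 169), (-49, 151), (-46, 178), (-43, 209), (-40, 218), (-37, 221), (-34, 222), (-31, 224)]
```

The gap is a constant 4 px front to back. Before closing it went from 10 px at the front to 3 px at the back, so the lid is parallel and fully shut. Handing in.

```bash
python3 -c "
from plant import r, camrig
print(r.finish_job())"
```

```text
the job is handed in; nothing more can be done
None
```

I pushed the standing bottle over so it lies flat beside its twin, shut the lid fully and brought the arm clear, then handed the job in at about 13 s; the images show the box and the other things unmoved.

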